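# Empty the cell tray into the open instrument case

### The job

Pick up the aluminium scoop tray by its wooden handle without spilling its two dry cells, and hook its spout over the near rim (the one facing the robot) of the open, empty wooden case. Keeping the tray on that rim as the pivot, rotate it over until both cells have rolled into the case, then stand the empty tray upright on the bench outside the case.

Things in the scene. Friction and masses are not known exactly. Their poses are not given: they have to be found in the camera images.
- tray: Loose aluminium scoop tray, 0.25 kg, 143 long, 66 wide, 44 high (mm); x forward to its open spout, z up. Origin: middle of the roof of the hook channel under the spout, 18 above the feet. Channel x -18..18, for the rim; behind it a step down to the feet, ahead a lip 4 deep. Rear wall x=-121, wall tops z=26. Floor falls 8 deg to the rear, 1.5 bead at the spout: cells roll out when tipped 45-55 deg.
- tray_handle (a point): Grip point of the tray's dark wooden handle, at x=-160, y=0, z=60 mm in the tray's frame, axes as the tray's. The handle is a bar 18 mm wide (y) and 14 mm thick, rising backwards at 45 degrees from the rear wall (x=-116, z=16 mm) to its end (x=-180, z=80 mm). Grip it on its two side faces, 18 mm apart.
- case: Open, empty wooden case fixed on the bench, 190 mm deep (x), 220 wide (y), 90 high, walls and floor 8 thick, two steel catches on its near face. Origin: on the bench (z=0) below the middle of the near wall's outer face; x points into the case, so the near rim is at x=0..8, y=-110..110, z=90 mm. The near wall faces the robot's side, within 20 degrees of square to the bench.
- cell_1: Loose AA size dry cell, 14.5 mm diameter, 50 mm long, 24 g, lying across the tray against its rear wall. Origin at its centre, y along its length.
- cell_2: A second such cell, lying in the tray beside the first one, on the spout side. Origin at its centre, y along its length.

How it is judged (in metres and radians):
On the way, in this order (a step that is already met when the one before it is completed fails the run):
1. the tray, level within 17 degrees and with both cells still in it, rests with its hook channel on the near rim of the case (x of tray in the frame of case between -0.018 and 0.026 m and y of tray in the frame of case between -0.1 and 0.1 m and z of tray in the frame of case between 0.075 and 0.112 m and angle between tray's own z axis and vertical below 0.3 rad and contact force between tray and case above 0.2 N and x of each of cell_1, cell_2 in the frame of tray below 0.02 m and distance between each of cell_1, cell_2 and tray below 0.125 m), for 0.1 s.
2. the tray is tipped over by more than 31 degrees with its hook channel still at the near rim (x of tray in the frame of case between -0.018 and 0.026 m and y of tray in the frame of case between -0.1 and 0.1 m and z of tray in the frame of case between 0.075 and 0.112 m and angle between tray's own z axis and vertical above 0.55 rad), for 0.1 s.
At the end, for the whole second after the job is handed in: Both cells lie inside the wooden case, below its rim, and the tray stands upright on its feet on the bench (within 7 degrees and 8 mm in height), outside the case, at rest and released (x of cell_1 in the frame of case between 0.008 and 0.182 m and y of cell_1 in the frame of case between -0.102 and 0.102 m and z of cell_1 in the frame of case between 0 and 0.07 m and x of cell_2 in the frame of case between 0.008 and 0.182 m and y of cell_2 in the frame of case between -0.102 and 0.102 m and z of cell_2 in the frame of case between 0 and 0.07 m and angle between tray's own z axis and vertical below 0.12 rad and height (world z) of tray below 0.026 m and not (x of tray in the frame of case between 0 and 0.19 m and y of tray in the frame of case between -0.11 and 0.11 m) and linear speed of tray below 0.02 m/s); the robot touches nothing.
It also fails if it takes over 72 s, if anything falls off the work surface, if the arm or the gripper's body presses on something with over 40 N, if the wrist force passes 120 N, or if a joint passes its speed limit or range.

### The arm

A 6-joint arm with a two-finger parallel gripper is mounted at the origin on the work surface. World frame = base frame: x ahead of the robot, y to its left, z up, the work surface at z = 0. Lengths are in m, angles in degrees, forces in N, time in s.
With the tool pointing down it reaches from about 0.225 to 0.875 m from the base axis. Payload 3.4 kg.
Tool frame: the origin (TCP) lies midway between the tips of the shut fingers; the grasp point (between the pads) lies 19 mm behind it; z points along the fingers, y is the line along which they close (so a half turn about z gives the same grasp; the last joint's range is limited). The gripper opens to 85 mm and grips with 20 to 120 N. Pads are 22 mm wide; open, the fingers measure 114 mm over their backs; the gripper's body (76 mm by 85 mm) begins 54 mm behind the grasp point. The pads swing forward as they close: fully open they stand 13 mm farther back than shut.
Start: joints at [-71.448, 15.808, 86.224, -0, 77.962, -6.933], TCP at [0.247, -0.519, 0.231] pointing down, gripper open.
Joint ranges: [-165.64, 165.64], [-43.16, 119.46], [12.63, 154.43], [-67.54, 247.53], [6.08, 155.33], [-154.97, 154.97]. Speed limits (degrees/s): [147.25, 147.25, 180, 180, 180, 180].

### API

Orientations are given as a 3x3 rotation matrix whose columns are the frame's x, y, z axes.
In Python, from workcell import * gives the robot as it stands.
- The arm moves only by the tool move_arm, never from a script. Its argument "motion" is a list of rows, each an object with "linear": the shift along the tool's x, y, z scaled (see below), a list of three; "twist": the turn, a rotation vector about the tool's x, y, z scaled (see below), a list of three. In form: [{"linear": [x, y, z], "twist": [wx, wy, wz]}, ...]. A call has 1 to 20 rows; each row shifts and turns the commanded pose from where the row before left it, along the tool's axes as they then stand; what a row does not reach is not made up. The controller multiplies each number of a shift by 0.02 m and each number of a turn by 5 degrees. A row lasts 1/10 s, in which the tool goes at most 50 mm and 8.59 degrees, less where a joint would pass 70% of its speed; a pose out of reach is approached as far as the arm can. A call with a number of a shift or a turn outside -1 to 1 is refused whole. A call with a gripper value outside its range is refused whole. "jaw" is the opening, from -1 (shut) to 1 (fully open), so that 0 is half open, set as the call begins (left out, the last holds). The fingers move at their own pace and stop on an object; "grip_force" is the grip in N (left out, the last holds). Time passes only in rows, so rows that do not move let the fingers close. It gives the time, the measured TCP pose, the force, the opening and the grip force at its end, in the units of the state.
- observe(): the state, without advancing time (a new reading comes with each control period).
- camera(name): name is "scene" or "top" or "wrist"; returns a dict with "image" (420x560x3 uint8, red, green, blue), "intrinsics" (3x3 intrinsics, pixels), "position" and "rotation" of the camera in the world; the wrist camera has in their place "hand_eye" (4x4, takes a point from camera to tool coordinates, whose origin is the TCP and whose axes are the flange's). Camera axes: x right, y down, z forward; pixel columns grow to the right and rows downward; lengths in m; the calibration is good to about 2 mm. A picture is of the moment at which its call begins: read the wrist's pose just before it. There is no depth.
- close_job(): hands the job in; it is judged then, once.
Trained networks look in the newest picture that a camera, given by its name, has taken for a name from the list of things; names that differ only in an ending like _2 or _b are one class to them, and where a whole thing is asked for, a point or a joint stands for the part that bears it (a point fixed in the world has none). Each returns a list of dicts, best first, with "confidence" (0 to 1); they miss things now and then, are a little off and sometimes report something else, mostly with a low value. They report only what shows in the picture. A call takes as long as a camera call.
- trace(query, camera): "mask" (420x560 bool, what is visible of it) and "rect" ([left, top, right, bottom] in pixels, round what is visible of it).
The state is a dict: "clock": time; "qpos": joint angles; "joint_velocities": joint speeds; "joint_torque": joint torques, N m; "ee_pos": TCP position; "tool_rot": TCP orientation; "contact_force": force on the tool from outside, world axes, zero at the start; "moment": the same for the moment, N m; "opening": opening from 0.0 (shut) to 1.0 (fully open); "gripper_force": force on a finger pad.
Only numpy, scipy, OpenCV 4.12 (cv2) and the standard library are available. Lean on these libraries where they do the work, as an engineer would, in place of code of your own. Each camera call takes 0.05 s, during which the arm holds its last target. There are 200 camera calls.

## Working session

There is one attempt and no reset: what is moved stays moved. The work goes in short steps, Python scripts to look and compute and a tool call to move; the robot and the scene stay as the last step left them, time stands still between calls to the robot, and variables do not carry over. Pictures are saved under pics/ and viewed, at most 10 in all, crops included, and the job is handed in when it is done.

Besides the shell and the picture viewer there is one more tool, called after "Emit:" as name([rows], argument=value, ...), one row to a line, values as JSON. move_arm: Moves the arm, as the interface text tells. Its arguments: {"type":"object","properties":{"motion":{"type":"array"},"jaw":{"type":"number"},"grip_force":{"type":"number"}},"required":["motion"]}

```bash
ls; mkdir -p pics
python3 - <<'E'
from workcell import *
import cv2,numpy as np
s=observe();print(s)
ims=[]
for c in("scene","top"):
    r=camera(c);im=r["image"];print(c,r["intrinsics"],r["position"],r["rotation"])
    b=im[:,:,::-1].copy()
    for q in("tray","tray_handle","case","cell_1"):
        for d in trace(q,c): 
            print(q,round(d["confidence"],2),d["rect"],d["mask"].sum())
    cv2.imwrite(f"pics/{c}0.png",b)
E
```

```text
pics
{'clock': 0.0, 'qpos': array([-7.14484881e+01,  1.58475096e+01,  8.62962411e+01,  2.12925741e-04,
        7.79617867e+01, -6.93240531e+00]), 'joint_velocities': array([ 0.14033499, -0.10268979, -0.00726292, -0.01913353,  0.00515977,
        0.1107483 ]), 'joint_torque': array([ 3.69112086e-04, -4.16771972e+01, -2.45809186e+01, -5.10333552e-05,
        1.11986112e-02, -1.17689487e-05]), 'ee_pos': array([ 0.24722635, -0.51854457,  0.23043373]), 'tool_rot': array([[ 9.02706493e-01,  4.30256490e-01, -5.82591463e-04],
       [ 4.30256826e-01, -9.02704830e-01,  1.74741767e-03],
       [ 2.25929668e-04, -1.82806923e-03, -9.99998304e-01]]), 'contact_force': array([-0.46380771,  0.73589355, -0.67366799]), 'moment': array([ 0.06609495, -0.03325988, -0.04005927]), 'gripper_force': 0.0, 'opening': 0.9999787850832446}
scene [[440.64440566   0.         281.68962257]
 [  0.         440.64440566 206.58689168]
 [  0.           0.           1.        ]] [ 0.81115857 -0.3780298   0.82271468] [[ 0.81818138  0.48075883 -0.31535724]
 [ 0.57494897 -0.68754672  0.44352361]
 [-0.00359494 -0.54419708 -0.83894971]]
tray 0.75 [116.3, 298.9, 235.2, 382.5] 3763
tray_handle 0.67 [116.7, 300.4, 236.0, 381.0] 3613
case 0.87 [358.9, 108.4, 479.4, 231.0] 9477
case 0.15 [116.5, 299.5, 236.3, 383.5] 3613
cell_1 0.82 [159.4, 327.0, 177.7, 348.9] 204
cell_1 0.73 [153.7, 322.6, 170.6, 347.8] 189
top [[499.09558153   0.         282.11820936]
 [  0.         499.09558153 209.78531339]
 [  0.           0.           1.        ]] [0.42360034 0.02509273 1.11038015] [[-0.0260197  -0.99396482  0.1065688 ]
 [-0.99961542  0.02484747 -0.01231297]
 [ 0.0095907  -0.1068482  -0.99422909]]
tray 0.73 [400.2, 166.8, 451.3, 261.5] 2334
tray_handle 0.85 [397.4, 167.8, 454.3, 262.8] 2432
case 0.96 [89.2, 75.5, 211.1, 188.9] 10777
cell_1 0.69 [420.5, 225.3, 443.0, 236.2] 118
```

Run:
```python
import cv2
a=cv2.imread("pics/scene0.png")
b=cv2.imread("pics/top0.png")
cv2.imwrite("pics/scene_c.png",cv2.resize(a[280:400,100:260],None,fx=5,fy=5,interpolation=2))
cv2.imwrite("pics/top_c.png",cv2.resize(b[60:270,80:480],None,fx=2,fy=2,interpolation=2))
```

```text
(no output)
```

View pics/scene_c.png

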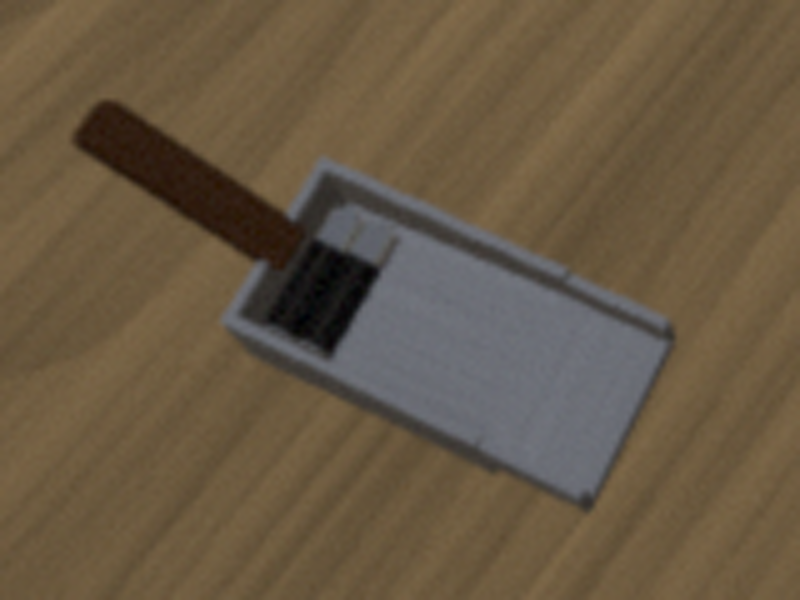

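View pics/top_c.png

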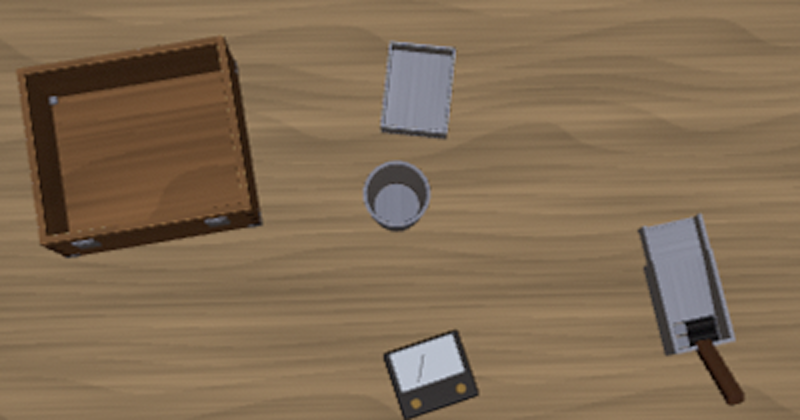

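The scene view shows the tray with both dark cells at its rear, with its rear wall-top corners at about (165,312) and (145,344). The top view shows the case on the left and the tray on the right, with a cup, a dish and a meter between them as obstacles. Next I fit both poses from the corner pixels.

```bash
cat > h.py <<'E'
import numpy as np,cv2
from scipy.optimize import least_squares
from scipy.spatial.transform import Rotation as R
CAM={"scene":(440.644,281.69,206.587,[0.81115857,-0.3780298,0.82271468],[[0.81818138,0.48075883,-0.31535724],[0.57494897,-0.68754672,0.44352361],[-0.00359494,-0.54419708,-0.83894971]]),
"top":(499.0956,282.118,209.785,[0.42360034,0.02509273,1.11038015],[[-0.0260197,-0.99396482,0.1065688],[-0.99961542,0.02484747,-0.01231297],[0.0095907,-0.1068482,-0.99422909]])}
def proj(c,P):
    f,cx,cy,p,r=CAM[c];q=(np.atleast_2d(P)-p)@np.array(r)
    return np.c_[f*q[:,0]/q[:,2]+cx,f*q[:,1]/q[:,2]+cy]
def fit(obs,z0,x0):
    def pose(v,P):
        c,s=np.cos(v[2]),np.sin(v[2]);P=np.array(P,float)
        return np.c_[v[0]+c*P[:,0]-s*P[:,1],v[1]+s*P[:,0]+c*P[:,1],P[:,2]+z0]
    f=lambda v:np.concatenate([(proj(c,pose(v,[p]))-px).ravel() for c,p,px in obs])
    r=least_squares(f,x0,loss="soft_l1");return r.x,f(r.x).reshape(-1,2)
E
python3 - <<'E'
from h import *
rl,rr,fl,fr=[-.121,.033,.026],[-.121,-.033,.026],[.022,.033,.026],[.022,-.033,.026]
he=[-.18,0,.08]
S,T="scene","top"
o=[(S,rl,(165,311.6)),(S,rr,(145,344)),(S,fl,(234.4,346)),(S,fr,(217.6,380.6)),(S,he,(118,304)),
(T,rl,(414,236)),(T,rr,(446.5,230)),(T,fl,(400,174)),(T,fr,(431,167)),(T,he,(450,261))]
x,e=fit(o,.018,[.4,-.3,0]);print("tray",x,np.rad2deg(x[2]));print(e.round(1).tolist())
o=[(T,[0,.11,.09],(101,181.5)),(T,[0,-.11,.09],(205,165)),(T,[.19,.11,.09],(89,96)),(T,[.19,-.11,.09],(191,79)),(T,[0,-.11,0],(210,172.5)),(T,[0,.11,0],(115,188.5))]
x,e=fit(o,0,[.4,.3,0]);print("case",x,np.rad2deg(x[2]));print(e.round(1).tolist())
E
```

```text
tray [ 0.59938907 -0.285118    0.18666764] 10.695267954166315
[[-0.2, -0.4], [-0.7, 0.4], [-0.3, -2.3], [-1.8, -0.8], [0.0, -0.4], [2.8, -0.1], [0.1, -0.5], [1.1, -2.4], [-0.5, -1.7], [-3.0, -1.5]]
case [0.61443949 0.27731225 0.14480376] 8.296644427469719
[[-1.0, 1.2], [0.7, -0.0], [-0.9, -1.5], [0.8, -1.3], [1.4, 0.3], [-0.8, 0.6]]
```

```bash
cat >> h.py <<'E'
from scipy.linalg import logm,expm
def M(p,r): T=np.eye(4);T[:3,:3]=r;T[:3,3]=p;return T
def grip_pose(org,yaw,tilt,pitch=0,back=0,h=(-.160,0,.060)):
    """TCP pose holding tray whose origin is org; tilt=tool from vertical in tray, pitch=tray forward tip (deg)"""
    Rt=R.from_euler("ZY",[yaw,np.deg2rad(pitch)]).as_matrix();t=np.deg2rad(tilt)
    s,c=np.sin(t),np.cos(t)
    Rg=Rt@np.array([[c,0,s],[0,-1,0],[s,0,-c]])
    return M(np.array(org)+Rt@np.array(h)+(.019-back)*Rg[:,2],Rg)
def rows(s,Tt,n=None,T0=None):
    D=np.linalg.inv(M(s["ee_pos"],s["tool_rot"]) if T0 is None else T0)@Tt
    for k in ([n] if n else range(1,200)):
        E=np.real(expm(logm(D)/k));v=E[:3,3]/.02;w=R.from_matrix(E[:3,:3]).as_rotvec(degrees=True)/5
        if n or max(abs(v).max(),abs(w).max())<.8:break
    print("n",k,"lin",v.round(3).tolist(),"tw",w.round(3).tolist(),"target",Tt[:3,3].round(4))
E
python3 - <<'E'
from workcell import *
from h import *
s=observe()
rows(s,grip_pose([.5985,-.285,.018],.187,40,back=.10))
E
```

```text
n 11 lin [0.745, -0.643, 0.68] tw [-0.094, 0.723, 0.258] target [ 0.3901 -0.3244  0.14  ]
```

Emit:
move_arm([
  {"linear": [0.745, -0.643, 0.68], "twist": [-0.094, 0.723, 0.258]},
  {"linear": [0.745, -0.643, 0.68], "twist": [-0.094, 0.723, 0.258]},
  {"linear": [0.745, -0.643, 0.68], "twist": [-0.094, 0.723, 0.258]},
  {"linear": [0.745, -0.643, 0.68], "twist": [-0.094, 0.723, 0.258]},
  {"linear": [0.745, -0.643, 0.68], "twist": [-0.094, 0.723, 0.258]},
  {"linear": [0.745, -0.643, 0.68], "twist": [-0.094, 0.723, 0.258]},
  {"linear": [0.745, -0.643, 0.68], "twist": [-0.094, 0.723, 0.258]},
  {"linear": [0.745, -0.643, 0.68], "twist": [-0.094, 0.723, 0.258]},
  {"linear": [0.745, -0.643, 0.68], "twist": [-0.094, 0.723, 0.258]},
  {"linear": [0.745, -0.643, 0.68], "twist": [-0.094, 0.723, 0.258]},
  {"linear": [0.745, -0.643, 0.68], "twist": [-0.094, 0.723, 0.258]},
  {"linear": [0, 0, 0], "twist": [0, 0, 0]},
  {"linear": [0, 0, 0], "twist": [0, 0, 0]},
], jaw=0.2)

```text
clock: 1.8
ee_pos: [0.3899, -0.3252, 0.14]
tool_rot: [[0.754, 0.186, 0.631], [0.143, -0.983, 0.118], [0.641, 0.001, -0.767]]
contact_force: [0.4, -0.7, 0.8]
opening: 0.603
gripper_force: 0.0
```

Run:
```python
from workcell import *
from h import *
s=observe();print(s["qpos"],s["ee_pos"],s["clock"],s["opening"],s["contact_force"])
Tt=grip_pose([.5985,-.285,.018],.187,40,back=.10);rows(s,Tt,1)
r=camera("wrist");cv2.imwrite("pics/w1.png",r["image"][:,:,::-1]);H=np.array(r["hand_eye"]);K=np.array(r["intrinsics"])
np.savez("wrist.npz",H=H,K=K)
print(H,K[0,0])
C=np.linalg.inv(M(s["ee_pos"],s["tool_rot"])@H)
Rt=R.from_euler("Z",[.187]).as_matrix()
for n,p in dict(he=[-.18,0,.08],hb=[-.116,0,.016],rl=[-.121,.033,.026],rr=[-.121,-.033,.026],fl=[.022,.033,0.026],fr=[.022,-.033,.026]).items():
    q=C@np.r_[Rt.reshape(3,3)@p+[.5985,-.285,.018],1];print(n,(K@(q[:3]/q[2]))[:2])
```

```text
[-76.45463111  11.99120281 121.38202302  50.13331502  56.58265818
 -29.68512831] [ 0.38991807 -0.32515238  0.14004723] 1.8 0.6027554420595035 [ 0.35478402 -0.73776641  0.78906056]
n 1 lin [0.013, -0.034, 0.011] tw [0.014, 0.019, 0.006] target [ 0.3901 -0.3244  0.14  ]
[[-3.09055467e-04 -9.52279582e-01 -3.05226969e-01  7.76967177e-02]
 [ 9.99999873e-01 -1.72653116e-04 -4.73881424e-04 -1.02806518e-03]
 [ 3.98569217e-04 -3.05227077e-01  9.52279514e-01 -1.42465599e-01]
 [ 0.00000000e+00  0.00000000e+00  0.00000000e+00  1.00000000e+00]] 295.70195610862896
he [276.22061982 230.98106909]
hb [275.99276207 189.09169311]
rl [241.50498875 189.24849969]
rr [310.51864415 189.24733515]
fl [246.92539927  75.90092624]
fr [304.89550311  75.91838423]
```

View pics/w1.png

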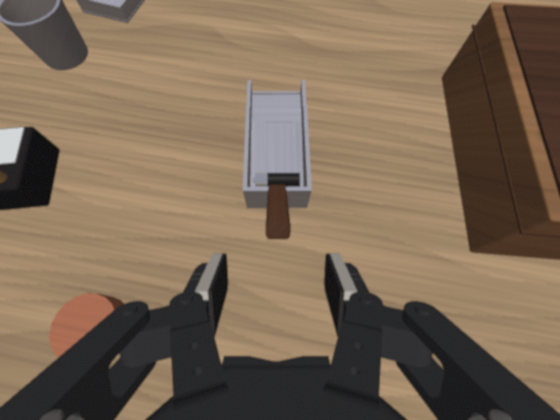

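The wrist view puts the handle end at about (278,234) and the rear wall tops at (244,190) and (310,189). All are within a few pixels of the prediction, so I go straight in.

Emit:
move_arm([
  {"linear": [0, 0, 0.5], "twist": [0.007, 0.01, 0]},
  {"linear": [0, 0, 0.5], "twist": [0.007, 0.01, 0]},
  {"linear": [0, 0, 0.5], "twist": [0, 0, 0]},
  {"linear": [0, 0, 0.5], "twist": [0, 0, 0]},
  {"linear": [0, 0, 0.5], "twist": [0, 0, 0]},
  {"linear": [0, 0, 0.5], "twist": [0, 0, 0]},
  {"linear": [0, 0, 0.5], "twist": [0, 0, 0]},
  {"linear": [0, 0, 0.5], "twist": [0, 0, 0]},
  {"linear": [0, 0, 0.5], "twist": [0, 0, 0]},
  {"linear": [0, 0, 0.5], "twist": [0, 0, 0]},
  {"linear": [0, 0, 0], "twist": [0, 0, 0]},
  {"linear": [0, 0, 0], "twist": [0, 0, 0]},
])

```text
clock: 3.05
ee_pos: [0.4536, -0.3122, 0.0633]
tool_rot: [[0.752, 0.187, 0.632], [0.142, -0.982, 0.121], [0.644, -0.001, -0.765]]
contact_force: [0.2, -0.3, 0.7]
opening: 0.602
gripper_force: 0.0
```

Emit:
move_arm([
  {"linear": [0, 0, 0], "twist": [0, 0, 0]},
  {"linear": [0, 0, 0], "twist": [0, 0, 0]},
  {"linear": [0, 0, 0], "twist": [0, 0, 0]},
  {"linear": [0, 0, 0], "twist": [0, 0, 0]},
  {"linear": [0, 0, 0], "twist": [0, 0, 0]},
  {"linear": [0, 0, 0], "twist": [0, 0, 0]},
  {"linear": [0, 0, 0], "twist": [0, 0, 0]},
  {"linear": [0, 0, 0], "twist": [0, 0, 0]},
], jaw=-1, grip_force=100)

```text
clock: 3.85
ee_pos: [0.4535, -0.313, 0.064]
tool_rot: [[0.751, 0.186, 0.633], [0.142, -0.983, 0.119], [0.644, 0.001, -0.765]]
contact_force: [-3.6, 0.0, 5.5]
opening: 0.194
gripper_force: 97.8
```

Run:
```python
from workcell import *
from h import *
s=observe();print(s["qpos"],s["ee_pos"],s["clock"],s["opening"],s["gripper_force"],s["contact_force"])
r=camera("wrist");cv2.imwrite("pics/w2.png",r["image"][:,:,::-1])
```

```text
[-67.51245339  21.07684361 124.52659982  62.87761591  45.11972092
 -38.75795603] [ 0.45347195 -0.31299303  0.06403534] 3.85 0.1936894000939319 97.75254964828491 [-3.61131378  0.03721649  5.5480351 ]
```

View pics/w2.png

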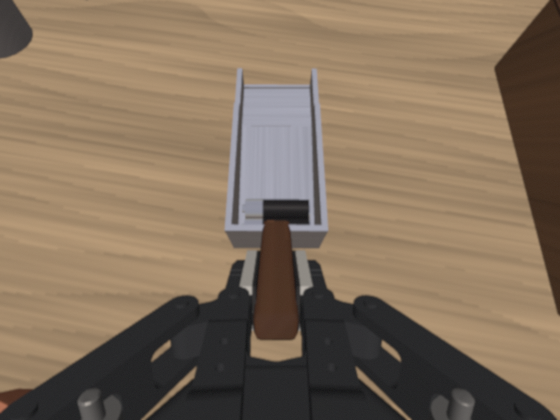

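Grip is on the handle, with both cells in the tray. Rear wall-top corners are at about (228,231) and (325,231). Now I refine the tray pose relative to the tool, knowing it stands flat on the bench.

Run:
```python
from workcell import *
from h import *
s=observe();W=np.load("wrist.npz");K,H=W["K"],W["H"]
C=np.linalg.inv(M(s["ee_pos"],s["tool_rot"])@H)
P=np.array([[-.121,.033,.026],[-.121,-.033,.026],[.022,.033,.026],[.022,-.033,.026]])
O=np.array([[227,231],[326,231],[239,70],[316,70]])
def pr(v):
    q=P@R.from_euler("Z",v[2]).as_matrix().reshape(3,3).T+[v[0],v[1],.018]
    q=np.c_[q,np.ones(4)]@C.T;q=q[:,:3]@K.T;return q[:,:2]/q[:,2:]
r=least_squares(lambda v:(pr(v)-O).ravel(),[.5985,-.285,.187]);print(r.x,(pr(r.x)-O).round(1).tolist())
x=r.x; Tt=M([x[0],x[1],.018],R.from_euler("Z",x[2]).as_matrix().reshape(3,3))
G=np.linalg.inv(Tt)@M(s["ee_pos"],s["tool_rot"]);np.save("G.npy",G);print(G.round(4))
```

```text
[ 0.5959095  -0.28625623  0.18082064] [[-2.6, 2.1], [2.8, 2.7], [-2.0, -4.6], [1.8, -4.2]]
[[ 7.647e-01  5.900e-03  6.443e-01 -1.449e-01]
 [ 4.900e-03 -1.000e+00  3.400e-03 -7.000e-04]
 [ 6.443e-01  6.000e-04 -7.648e-01  4.600e-02]
 [ 0.000e+00  0.000e+00  0.000e+00  1.000e+00]]
```

```bash
cat >> h.py <<'E'
CASE=np.array([.6144,.2773]);CY=.1448
def tray(x,y,z,yaw,pitch=0): return M([x,y,z],R.from_euler("ZY",[yaw,np.deg2rad(pitch)]).as_matrix().reshape(3,3))
def incase(x,y,z,pitch=0):
    c,s=np.cos(CY),np.sin(CY);return tray(CASE[0]+c*x-s*y,CASE[1]+s*x+c*y,z,CY,pitch)
E
python3 - <<'E'
from workcell import *
from h import *
G=np.load("G.npy");s=observe();T=M(s["ee_pos"],s["tool_rot"])
for t,n in((tray(.5959,-.2863,.24,.181),18),(tray(.68,-.02,.25,.17),22),(incase(.004,-.04,.20),18)):
    Tn=t@G;rows(s,Tn,n,T);T=Tn
E
```

```text
n 18 lin [0.397, 0.001, -0.472] tw [0.0, 0.0, -0.0] target [ 0.4535 -0.3131  0.286 ]
n 22 lin [0.242, -0.564, 0.174] tw [-0.004, -0.0, 0.004] target [ 0.5373 -0.0452  0.296 ]
n 18 lin [-0.117, -0.743, 0.083] tw [-0.01, -0.0, 0.012] target [0.4808 0.2167 0.246 ]
```

Emit:
move_arm([
  {"linear": [0.2, 0, -0.236], "twist": [0, 0, 0]},
  {"linear": [0.397, 0, -0.472], "twist": [0, 0, 0]},
  {"linear": [0.397, 0, -0.472], "twist": [0, 0, 0]},
  {"linear": [0.397, 0, -0.472], "twist": [0, 0, 0]},
  {"linear": [0.397, 0, -0.472], "twist": [0, 0, 0]},
  {"linear": [0.397, 0, -0.472], "twist": [0, 0, 0]},
  {"linear": [0.397, 0, -0.472], "twist": [0, 0, 0]},
  {"linear": [0.397, 0, -0.472], "twist": [0, 0, 0]},
  {"linear": [0.397, 0, -0.472], "twist": [0, 0, 0]},
  {"linear": [0.397, 0, -0.472], "twist": [0, 0, 0]},
  {"linear": [0.397, 0, -0.472], "twist": [0, 0, 0]},
  {"linear": [0.397, 0, -0.472], "twist": [0, 0, 0]},
  {"linear": [0.397, 0, -0.472], "twist": [0, 0, 0]},
  {"linear": [0.397, 0, -0.472], "twist": [0, 0, 0]},
  {"linear": [0.397, 0, -0.472], "twist": [0, 0, 0]},
  {"linear": [0.397, 0, -0.472], "twist": [0, 0, 0]},
  {"linear": [0.397, 0, -0.472], "twist": [0, 0, 0]},
  {"linear": [0.397, 0, -0.472], "twist": [0, 0, 0]},
  {"linear": [0.2, 0, -0.236], "twist": [0, 0, 0]},
  {"linear": [0, 0, 0], "twist": [0, 0, 0]},
])

```text
clock: 5.9
ee_pos: [0.4536, -0.313, 0.2868]
tool_rot: [[0.751, 0.186, 0.633], [0.143, -0.983, 0.119], [0.644, 0.001, -0.765]]
contact_force: [1.2, -0.2, -3.1]
opening: 0.2
gripper_force: 97.5
```

Run:
```python
from workcell import *
from h import *
s=observe();print(s["qpos"],s["ee_pos"],s["clock"],s["opening"],s["gripper_force"],s["contact_force"],s["moment"])
r=camera("wrist");cv2.imwrite("pics/w3.png",r["image"][:,:,::-1])
a=cv2.imread("pics/w2.png").astype(int);b=r["image"][:,:,::-1].astype(int)
print(trace("tray","wrist")[0]["rect"], [d["rect"] for d in trace("cell_1","wrist")])
```

```text
[-67.49667931   3.54474004 106.30529768  43.08867797  67.39990663
  -4.5318249 ] [ 0.4536263  -0.31302479  0.28678048] 5.9 0.20009211876389912 97.50772833824158 [ 1.16524683 -0.15029404 -3.14923093] [-0.19139035  0.84729583 -0.02032436]
[220.9, 70.5, 326.8, 338.9] [[241.3, 194.3, 311.2, 218.3], [245.0, 220.5, 312.5, 230.5]]
```

View pics/w3.png

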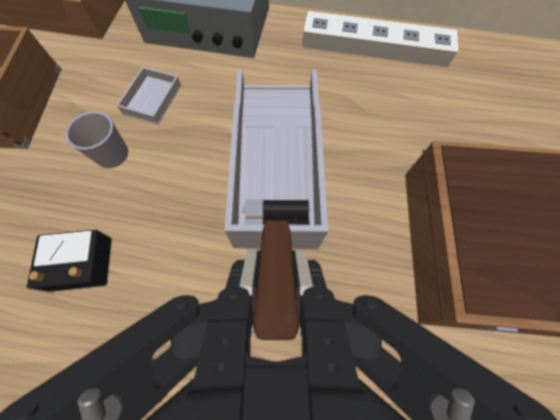

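Nothing slipped in the grip: the tray corners are in the same pixels as before and both cells are present. The box at right has a flush lid, so it is a decoy. On to the case.

Emit:
move_arm([
  {"linear": [0.12, -0.28, 0.09], "twist": [0, 0, 0]},
  {"linear": [0.242, -0.564, 0.174], "twist": [-0.004, 0, 0.004]},
  {"linear": [0.242, -0.564, 0.174], "twist": [-0.004, 0, 0.004]},
  {"linear": [0.242, -0.564, 0.174], "twist": [-0.004, 0, 0.004]},
  {"linear": [0.242, -0.564, 0.174], "twist": [-0.004, 0, 0.004]},
  {"linear": [0.242, -0.564, 0.174], "twist": [-0.004, 0, 0.004]},
  {"linear": [0.242, -0.564, 0.174], "twist": [-0.004, 0, 0.004]},
  {"linear": [0.242, -0.564, 0.174], "twist": [-0.004, 0, 0.004]},
  {"linear": [0.242, -0.564, 0.174], "twist": [-0.004, 0, 0.004]},
  {"linear": [0.242, -0.564, 0.174], "twist": [-0.004, 0, 0.004]},
  {"linear": [0.242, -0.564, 0.174], "twist": [-0.004, 0, 0.004]},
  {"linear": [0.242, -0.564, 0.174], "twist": [-0.004, 0, 0.004]},
  {"linear": [0.242, -0.564, 0.174], "twist": [-0.004, 0, 0.004]},
  {"linear": [0.242, -0.564, 0.174], "twist": [-0.004, 0, 0.004]},
  {"linear": [0.242, -0.564, 0.174], "twist": [-0.004, 0, 0.004]},
  {"linear": [0.242, -0.564, 0.174], "twist": [-0.004, 0, 0.004]},
  {"linear": [0.242, -0.564, 0.174], "twist": [-0.004, 0, 0.004]},
  {"linear": [0.242, -0.564, 0.174], "twist": [-0.004, 0, 0.004]},
  {"linear": [0.242, -0.564, 0.174], "twist": [-0.004, 0, 0.004]},
  {"linear": [0.242, -0.564, 0.174], "twist": [-0.004, 0, 0.004]},
])

```text
clock: 8.05
ee_pos: [0.5273, -0.0737, 0.2943]
tool_rot: [[0.753, 0.177, 0.634], [0.135, -0.984, 0.115], [0.644, -0.001, -0.765]]
contact_force: [-0.6, 0.7, -3.1]
opening: 0.194
gripper_force: 97.6
```

Emit:
move_arm([
  {"linear": [0.242, -0.564, 0.174], "twist": [-0.004, 0, 0.004]},
  {"linear": [0.242, -0.564, 0.174], "twist": [-0.004, 0, 0.004]},
  {"linear": [0, -0.74, 0.15], "twist": [-0.01, 0, 0.012]},
  {"linear": [-0.117, -0.743, 0.083], "twist": [-0.01, 0, 0.012]},
  {"linear": [-0.117, -0.743, 0.083], "twist": [-0.01, 0, 0.012]},
  {"linear": [-0.117, -0.743, 0.083], "twist": [-0.01, 0, 0.012]},
  {"linear": [-0.117, -0.743, 0.083], "twist": [-0.01, 0, 0.012]},
  {"linear": [-0.117, -0.743, 0.083], "twist": [-0.01, 0, 0.012]},
  {"linear": [-0.117, -0.743, 0.083], "twist": [-0.01, 0, 0.012]},
  {"linear": [-0.117, -0.743, 0.083], "twist": [-0.01, 0, 0.012]},
  {"linear": [-0.117, -0.743, 0.083], "twist": [-0.01, 0, 0.012]},
  {"linear": [-0.117, -0.743, 0.083], "twist": [-0.01, 0, 0.012]},
  {"linear": [-0.117, -0.743, 0.083], "twist": [-0.01, 0, 0.012]},
  {"linear": [-0.117, -0.743, 0.083], "twist": [-0.01, 0, 0.012]},
  {"linear": [-0.117, -0.743, 0.083], "twist": [-0.01, 0, 0.012]},
  {"linear": [-0.117, -0.743, 0.083], "twist": [-0.01, 0, 0.012]},
  {"linear": [-0.117, -0.743, 0.083], "twist": [-0.01, 0, 0.012]},
  {"linear": [-0.1, -0.5, 0.05], "twist": [-0.01, 0, 0.012]},
  {"linear": [-0.05, -0.25, 0.02], "twist": [0, 0, 0]},
  {"linear": [0, 0, 0], "twist": [0, 0, 0]},
])

```text
clock: 10.05
ee_pos: [0.4847, 0.1834, 0.2501]
tool_rot: [[0.758, 0.156, 0.634], [0.118, -0.988, 0.101], [0.642, -0.002, -0.767]]
contact_force: [-1.0, -0.1, -2.9]
opening: 0.197
gripper_force: 97.7
```

Run:
```python
from workcell import *
from h import *
s=observe();print(s["qpos"],s["ee_pos"],s["clock"],s["contact_force"],s["moment"])
G=np.load("G.npy");rows(s,incase(.004,-.04,.135)@G,8)
r=camera("wrist");cv2.imwrite("pics/w4.png",r["image"][:,:,::-1])
W=np.load("wrist.npz");K,H=W["K"],W["H"]
C=np.linalg.inv(M(s["ee_pos"],s["tool_rot"])@H)
for p in([0,.11,.09],[0,-.11,.09],[.008,-.11,.09],[.19,-.11,.09],[.19,.11,.09]):
    q=C@np.r_[incase(*p)[:3,3],1];print(p,(K@(q[:3]/q[2]))[:2].round(1))
```

```text
[ 16.30126721  -6.51264283 121.52680081 -10.72628582  25.67328682
 105.3994534 ] [0.4847329  0.18344239 0.25012914] 10.05 [-0.98094695 -0.14320154 -2.86195282] [-0.1741829   0.88662271  0.00213211]
n 8 lin [-0.272, -0.209, 0.336] tw [-0.008, 0.005, 0.004] target [0.4808 0.2167 0.181 ]
[0, 0.11, 0.09] [128.  173.6]
[0, -0.11, 0.09] [307.6 175.2]
[0.008, -0.11, 0.09] [307.4 169.4]
[0.19, -0.11, 0.09] [303.8  60.4]
[0.19, 0.11, 0.09] [153.8  59.4]
```

View pics/w4.png

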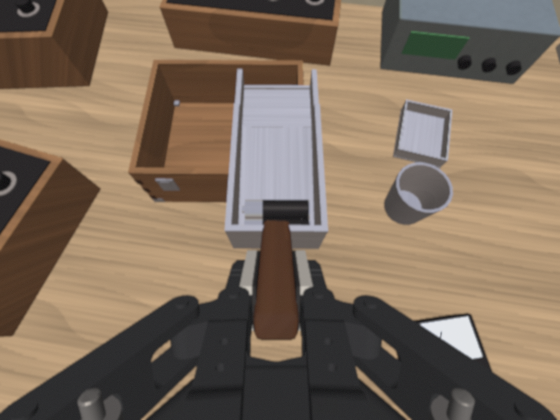

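The case rim appears where predicted: near edge at row ~172, far-left corner at (153,63). Joint 5 is small here, so I fit a quick wrist-centre model to check the joint margins before lowering.

```bash
cat > ik.py <<'E'
from h import *
from workcell import observe
s=observe()
Q=np.deg2rad([[-71.448,15.8475,86.296],[-76.4546,11.9912,121.382],[-67.5125,21.0768,124.5266],[-67.4967,3.5447,106.3053],np.rad2deg(np.deg2rad([16.30127,-6.51264,121.5268]))])
P=np.array([[.24723,-.51854,.23043],[.38992,-.32515,.14005],[.45347,-.31299,.06404],[.45363,-.31302,.28678],[.48473,.18344,.25013]])
Z=np.array([[-.0006,.0017,-1],[.631,.118,-.767],[.633,.119,-.765],[.633,.119,-.765],[.634,.101,-.767]])
def wr(v,q):
    L,d,a,h,l1,l2,e=v;r=a+l1*np.sin(q[1])+l2*np.sin(q[1]+q[2]+e)
    return np.array([np.cos(q[0])*r-np.sin(q[0])*d,np.sin(q[0])*r+np.cos(q[0])*d,h+l1*np.cos(q[1])+l2*np.cos(q[1]+q[2]+e)])
f=lambda v:np.concatenate([wr(v,q)-(p-v[0]*z) for q,p,z in zip(Q,P,Z)])
F=least_squares(f,[.25,.07,0,.3,.35,.35,0],x_scale=.1)
V=F.x
def ik(T,q0=(.3,0,2.)):
    w=T[:3,3]-V[0]*T[:3,2];g=least_squares(lambda q:wr(V,q)-w,q0,xtol=1e-12);q=g.x
    R3=R.from_euler("ZY",[q[0],q[1]+q[2]]).as_matrix().reshape(3,3);z=R3.T@T[:3,2]
    return np.r_[np.rad2deg(q),np.rad2deg([np.arctan2(z[1],z[0]),np.arccos(z[2])])].round(1),abs(g.fun).max().round(4)
E
python3 - <<'E'
from ik import *
print(V.round(4),abs(F.fun).max())
G=np.load("G.npy")
for q,p in zip(Q,P): pass
print("now",ik(M(s["ee_pos"],s["tool_rot"])),s["qpos"])
for y in(-.06,-.02,.02,.06):
  for pt in(0,6,20,40,58):
    print(y,pt,ik(incase(.004,y,.09,pt)@G))
E
```

```text
[0.3644 0.0695 0.     0.1369 0.6296 0.4254 0.1426] 0.00018573080168149403
now (array([ 16.2,  -6.5, 121.5, -10.7,  25.6]), np.float64(0.0)) [ 16.23450547  -6.52334099 121.51319916 -10.72549571  25.65734818
 105.35081324]
-0.06 0 (array([ 19.3,   4.5, 132.7, -65.1,   7.6]), np.float64(0.0))
-0.06 6 (array([ 18.1,   3.3, 125.8, -17.5,  17.9]), np.float64(0.0))
-0.06 20 (array([ 15.8,   6. , 109.8,  -3.4,  44.2]), np.float64(0.0))
-0.06 40 (array([13.7, 16.9, 86.5,  0.2, 76.5]), np.float64(0.0))
-0.06 58 (array([ 12.6,  30.4,  64.4,   1.5, 103. ]), np.float64(0.0))
-0.02 0 (array([ 26.7,   6. , 130.8, -68.9,  12.4]), np.float64(0.0))
-0.02 6 (array([ 24.8,   4.8, 124.2, -27.1,  20.1]), np.float64(0.0))
-0.02 20 (array([ 21.1,   7.2, 108.4,  -6. ,  44.9]), np.float64(0.0))
-0.02 40 (array([17.6, 17.8, 85.2,  0.2, 76.8]), np.float64(0.0))
-0.02 58 (array([ 15.7,  31.1,  63.1,   2.5, 103.4]), np.float64(0.0))
0.02 0 (array([ 33.3,   7.8, 128.5, -68.5,  16.8]), np.float64(0.0))
0.02 6 (array([ 30.9,   6.5, 122.1, -33.3,  22.8]), np.float64(0.0))
0.02 20 (array([ 26.2,   8.6, 106.7,  -8.2,  45.7]), np.float64(0.0))
0.02 40 (array([21.4, 18.8, 83.7,  0.2, 77.4]), np.float64(0.0))
0.02 58 (array([ 18.7,  32.1,  61.5,   3.5, 104. ]), np.float64(0.0))
0.06 0 (array([ 39.2,   9.8, 125.7, -66.8,  20.9]), np.float64(0.0))
0.06 6 (array([ 36.5,   8.4, 119.6, -37.1,  25.7]), np.float64(0.0))
0.06 20 (array([ 30.8,  10.2, 104.6, -10.2,  46.9]), np.float64(0.0))
0.06 40 (array([25. , 20.1, 81.8,  0.2, 78. ]), np.float64(0.0))
0.06 58 (array([ 21.7,  33.2,  59.4,   4.4, 104.7]), np.float64(0.0))
```

Run:
```python
from ik import *
G=np.load("G.npy");T=M(s["ee_pos"],s["tool_rot"])
for t,n in((incase(.004,.02,.19,6),10),(incase(.004,.02,.12,6),10),(incase(.004,.02,.095,6),8)):
    Tn=t@G;rows(s,Tn,n,T);T=Tn;print(ik(T))
```

```text
n 10 lin [0.029, -0.47, 0.02] tw [-0.005, -0.117, 0.004] target [0.4777 0.2769 0.2509]
(array([ 30.9,  -0.4, 112.4, -20.4,  37.7]), np.float64(0.0))
n 10 lin [-0.196, 0.0, 0.29] tw [-0.0, 0.0, 0.0] target [0.4777 0.2769 0.1809]
(array([ 30.9,   4.1, 119.3, -27.7,  27.3]), np.float64(0.0))
n 8 lin [-0.088, 0.0, 0.129] tw [-0.0, 0.0, 0.0] target [0.4777 0.2769 0.1559]
(array([ 30.9,   6.1, 121.6, -32.2,  23.5]), np.float64(0.0))
```

Emit:
move_arm([
  {"linear": [0.029, -0.47, 0.02], "twist": [-0.005, -0.117, 0.004]},
  {"linear": [0.029, -0.47, 0.02], "twist": [-0.005, -0.117, 0.004]},
  {"linear": [0.029, -0.47, 0.02], "twist": [-0.005, -0.117, 0.004]},
  {"linear": [0.029, -0.47, 0.02], "twist": [-0.005, -0.117, 0.004]},
  {"linear": [0.029, -0.47, 0.02], "twist": [-0.005, -0.117, 0.004]},
  {"linear": [0.029, -0.47, 0.02], "twist": [-0.005, -0.117, 0.004]},
  {"linear": [0.029, -0.47, 0.02], "twist": [-0.005, -0.117, 0.004]},
  {"linear": [0.029, -0.47, 0.02], "twist": [-0.005, -0.117, 0.004]},
  {"linear": [0.029, -0.47, 0.02], "twist": [-0.005, -0.117, 0.004]},
  {"linear": [0.029, -0.47, 0.02], "twist": [-0.005, -0.117, 0.004]},
  {"linear": [0, 0, 0], "twist": [0, 0, 0]},
])

```text
clock: 11.2
ee_pos: [0.4794, 0.2777, 0.2519]
tool_rot: [[0.817, 0.151, 0.557], [0.125, -0.989, 0.084], [0.563, 0.001, -0.826]]
contact_force: [0.4, -0.3, -2.0]
opening: 0.195
gripper_force: 97.9
```

Emit:
move_arm([
  {"linear": [-0.196, 0, 0.29], "twist": [0, 0, 0]},
  {"linear": [-0.196, 0, 0.29], "twist": [0, 0, 0]},
  {"linear": [-0.196, 0, 0.29], "twist": [0, 0, 0]},
  {"linear": [-0.196, 0, 0.29], "twist": [0, 0, 0]},
  {"linear": [-0.196, 0, 0.29], "twist": [0, 0, 0]},
  {"linear": [-0.196, 0, 0.29], "twist": [0, 0, 0]},
  {"linear": [-0.196, 0, 0.29], "twist": [0, 0, 0]},
  {"linear": [-0.196, 0, 0.29], "twist": [0, 0, 0]},
  {"linear": [-0.196, 0, 0.29], "twist": [0, 0, 0]},
  {"linear": [-0.196, 0, 0.29], "twist": [0, 0, 0]},
  {"linear": [0, 0, 0], "twist": [0, 0, 0]},
  {"linear": [0, 0, 0], "twist": [0, 0, 0]},
])

```text
clock: 12.4
ee_pos: [0.4791, 0.2761, 0.1813]
tool_rot: [[0.817, 0.149, 0.556], [0.124, -0.989, 0.083], [0.563, 0.002, -0.827]]
contact_force: [-0.8, -0.4, -3.5]
opening: 0.193
gripper_force: 97.9
```

Run:
```python
from ik import *
from workcell import *
G=np.load("G.npy");T=M(s["ee_pos"],s["tool_rot"]);print(s["qpos"].round(1),s["clock"],s["contact_force"])
rows(s,incase(.004,.02,.12,6)@G,1)
a=camera("wrist")["image"][:,:,::-1]
b=camera("scene")["image"][:,:,::-1]
Tr=T@np.linalg.inv(G)
for n,p in dict(fl=[.022,.033,.026],rl=[-.121,.033,.026],rr=[-.121,-.033,.026],fr=[.022,-.033,.026]).items(): print(n,proj("scene",(Tr@np.r_[p,1])[:3]).round(1))
for p in([0,.11,.09],[0,-.11,.09],[.19,-.11,.09],[.19,.11,.09],[0,-.11,0]): print(p,proj("scene",incase(*p)[:3,3]).round(1))
cv2.imwrite("pics/w5.png",np.hstack([cv2.resize(b[90:290,280:500],None,fx=2,fy=2),a[20:420:1,100:460]]))
```

```text
[ 30.8   4.1 119.3 -27.9  27.2 133.9] 12.4 [-0.77026917 -0.39641916 -3.45638395]
n 1 lin [-0.063, -0.051, -0.021] tw [0.02, -0.024, 0.002] target [0.4777 0.2769 0.1809]
fl [[407.5 111.2]]
rl [[346.4  85.2]]
rr [[334.5 104.5]]
fr [[397.5 131.8]]
[0, 0.11, 0.09] [[397.4 107.8]]
[0, -0.11, 0.09] [[363.1 175.8]]
[0.19, -0.11, 0.09] [[453.7 210.4]]
[0.19, 0.11, 0.09] [[479.8 135.4]]
[0, -0.11, 0] [[357.  199.9]]
```

View pics/w5.png

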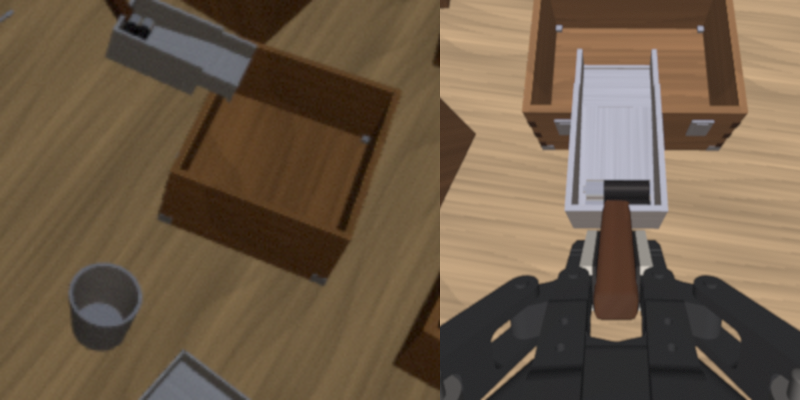

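The scene view shows the spout over the near rim, centred between the catches. In the wrist view the near-rim outer corners are at about (185,131) and (406,129). I check these against the prediction.

Run:
```python
from ik import *
W=np.load("wrist.npz");K,H=W["K"],W["H"]
C=np.linalg.inv(M(s["ee_pos"],s["tool_rot"])@H)
for p in([0,.11,.09],[0,-.11,.09],[.008,.102,.09],[.01,.11,.09],[0,.11,0],[0,-.11,0]):
    q=C@np.r_[incase(*p)[:3,3],1];print(p,(K@(q[:3]/q[2]))[:2].round(1))
im=cv2.imread("pics/w5.png")[:,440:]
for x in (97,105,290,300): # wall columns: find rim edges
    c=cv2.cvtColor(im,6)[60:150,x].astype(int);print(x+100,[(i+80,v) for i,v in enumerate(c)][15:60:2])
```

```text
[0, 0.11, 0.09] [182.7 133.6]
[0, -0.11, 0.09] [410.5 134.7]
[0.008, 0.102, 0.09] [191.7 126.3]
[0.01, 0.11, 0.09] [183.6 124.5]
[0, 0.11, 0] [204.2 171.2]
[0, -0.11, 0] [379.2 172.1]
197 [(95, np.int64(56)), (97, np.int64(57)), (99, np.int64(56)), (101, np.int64(56)), (103, np.int64(59)), (105, np.int64(60)), (107, np.int64(60)), (109, np.int64(61)), (111, np.int64(61)), (113, np.int64(62)), (115, np.int64(61)), (117, np.int64(61)), (119, np.int64(60)), (121, np.int64(62)), (123, np.int64(67)), (125, np.int64(106)), (127, np.int64(121)), (129, np.int64(118)), (131, np.int64(103)), (133, np.int64(68)), (135, np.int64(62)), (137, np.int64(65)), (139, np.int64(62))]
205 [(95, np.int64(55)), (97, np.int64(53)), (99, np.int64(54)), (101, np.int64(55)), (103, np.int64(53)), (105, np.int64(53)), (107, np.int64(54)), (109, np.int64(54)), (111, np.int64(54)), (113, np.int64(54)), (115, np.int64(57)), (117, np.int64(58)), (119, np.int64(58)), (121, np.int64(57)), (123, np.int64(64)), (125, np.int64(104)), (127, np.int64(121)), (129, np.int64(117)), (131, np.int64(106)), (133, np.int64(69)), (
[... 353 characters left out ...]
2)), (123, np.int64(62)), (125, np.int64(82)), (127, np.int64(112)), (129, np.int64(115)), (131, np.int64(114)), (133, np.int64(88)), (135, np.int64(65)), (137, np.int64(64)), (139, np.int64(65))]
400 [(95, np.int64(123)), (97, np.int64(123)), (99, np.int64(123)), (101, np.int64(123)), (103, np.int64(123)), (105, np.int64(124)), (107, np.int64(125)), (109, np.int64(125)), (111, np.int64(125)), (113, np.int64(125)), (115, np.int64(125)), (117, np.int64(125)), (119, np.int64(124)), (121, np.int64(125)), (123, np.int64(124)), (125, np.int64(120)), (127, np.int64(117)), (129, np.int64(117)), (131, np.int64(116)), (133, np.int64(92)), (135, np.int64(66)), (137, np.int64(65)), (139, np.int64(67))]
```

Emit:
move_arm([
  {"linear": [-0.11, -0.05, 0.15], "twist": [0, 0, 0]},
  {"linear": [-0.084, 0, 0.124], "twist": [0, 0, 0]},
  {"linear": [-0.084, 0, 0.124], "twist": [0, 0, 0]},
  {"linear": [-0.084, 0, 0.124], "twist": [0, 0, 0]},
  {"linear": [-0.084, 0, 0.124], "twist": [0, 0, 0]},
  {"linear": [-0.084, 0, 0.124], "twist": [0, 0, 0]},
  {"linear": [-0.084, 0, 0.124], "twist": [0, 0, 0]},
  {"linear": [-0.084, 0, 0.124], "twist": [0, 0, 0]},
  {"linear": [-0.028, 0, 0.041], "twist": [0, 0, 0]},
  {"linear": [-0.028, 0, 0.041], "twist": [0, 0, 0]},
  {"linear": [0, 0, 0], "twist": [0, 0, 0]},
  {"linear": [0, 0, 0], "twist": [0, 0, 0]},
])

```text
clock: 13.7
ee_pos: [0.479, 0.277, 0.1549]
tool_rot: [[0.817, 0.149, 0.557], [0.124, -0.989, 0.083], [0.563, 0.001, -0.827]]
contact_force: [-0.3, 0.3, -3.1]
opening: 0.194
gripper_force: 97.9
```

Emit:
move_arm([
  {"linear": [-0.014, 0, 0.021], "twist": [0, 0, 0]},
  {"linear": [-0.014, 0, 0.021], "twist": [0, 0, 0]},
  {"linear": [-0.014, 0, 0.021], "twist": [0, 0, 0]},
  {"linear": [-0.014, 0, 0.021], "twist": [0, 0, 0]},
  {"linear": [0, 0, 0], "twist": [0, 0, 0]},
])

```text
clock: 14.2
ee_pos: [0.4788, 0.2769, 0.1527]
tool_rot: [[0.817, 0.149, 0.556], [0.124, -0.989, 0.083], [0.563, 0.001, -0.827]]
contact_force: [-0.1, 0.2, -3.2]
opening: 0.195
gripper_force: 97.9
```

Emit:
move_arm([
  {"linear": [-0.014, 0, 0.021], "twist": [0, 0, 0]},
  {"linear": [-0.014, 0, 0.021], "twist": [0, 0, 0]},
  {"linear": [-0.014, 0, 0.021], "twist": [0, 0, 0]},
  {"linear": [-0.014, 0, 0.021], "twist": [0, 0, 0]},
  {"linear": [0, 0, 0], "twist": [0, 0, 0]},
])

```text
clock: 14.7
ee_pos: [0.4792, 0.2771, 0.151]
tool_rot: [[0.817, 0.149, 0.557], [0.124, -0.989, 0.083], [0.563, 0.001, -0.826]]
contact_force: [0.4, -1.4, -1.2]
opening: 0.195
gripper_force: 98.1
```

Run:
```python
from ik import *
G=np.load("G.npy");T=M(s["ee_pos"],s["tool_rot"])
Tr=T@np.linalg.inv(G);i=np.linalg.inv(incase(0,0,0))@Tr;print(i.round(4),s["contact_force"],s["moment"],s["qpos"])
```

```text
[[ 9.948e-01  8.000e-04  1.016e-01  5.600e-03]
 [-9.000e-04  1.000e+00  1.100e-03  1.980e-02]
 [-1.016e-01 -1.200e-03  9.948e-01  9.050e-02]
 [ 0.000e+00  0.000e+00  0.000e+00  1.000e+00]] [ 0.38606413 -1.44560331 -1.24798679] [-0.1085885   0.48191655  0.00099584] [ 30.98828757   6.61285047 122.0223327  -33.92063207  22.72010242
 140.57975204]
```

Emit:
move_arm([
  {"linear": [-0.02, 0, 0.03], "twist": [0, 0, 0]},
  {"linear": [0, 0, 0], "twist": [0, 0, 0]},
  {"linear": [0, 0, 0], "twist": [0, 0, 0]},
  {"linear": [0, 0, 0], "twist": [0, 0, 0]},
])

```text
clock: 15.1
ee_pos: [0.4793, 0.2772, 0.1505]
tool_rot: [[0.817, 0.15, 0.557], [0.124, -0.989, 0.083], [0.564, 0.001, -0.826]]
contact_force: [-0.6, -0.1, 0.4]
opening: 0.191
gripper_force: 98.3
```

Run:
```python
from ik import *
G=np.load("G.npy");T=M(s["ee_pos"],s["tool_rot"]);print(s["contact_force"],s["moment"],s["ee_pos"])
Tr=T@np.linalg.inv(G);B=incase(0,0,0);i=np.linalg.inv(B)@Tr;print(i[:3,3])
P=M([.008,0,.09],np.eye(3))
for d in(50,60):
    A=M([0,0,0],R.from_euler("Y",d,degrees=True).as_matrix().reshape(3,3))
    N=P@A@np.linalg.inv(P)@i; print((N)[:3,3]);rows(s,B@N@G,d//2,T);print(ik(B@N@G))
```

```text
[-0.62965992 -0.14616325  0.36361227] [-0.05887891  0.16174321 -0.00904937] [0.47925595 0.27722311 0.15046755]
[0.00576279 0.01996751 0.08998815]
[0.00655287 0.01996751 0.09170619]
n 25 lin [0.229, 0.001, -0.141] tw [0.002, -0.4, 0.001] target [0.5752 0.2912 0.2374]
(array([ 19. ,  30.5,  63.7,   3.1, 101.2]), np.float64(0.0))
[0.00687113 0.01996751 0.09193156]
n 30 lin [0.229, 0.001, -0.141] tw [0.002, -0.4, 0.001] target [0.6012 0.295  0.243 ]
(array([ 17.9,  39. ,  50.2,   4.7, 116.1]), np.float64(0.0))
```

Contact is clear: the vertical force rose by about 3.5 N. Tipping about the rim edge.

Emit:
move_arm([
  {"linear": [0.229, 0.001, -0.141], "twist": [0.002, -0.4, 0.001]},
  {"linear": [0.229, 0.001, -0.141], "twist": [0.002, -0.4, 0.001]},
  {"linear": [0.229, 0.001, -0.141], "twist": [0.002, -0.4, 0.001]},
  {"linear": [0.229, 0.001, -0.141], "twist": [0.002, -0.4, 0.001]},
  {"linear": [0.229, 0.001, -0.141], "twist": [0.002, -0.4, 0.001]},
  {"linear": [0.229, 0.001, -0.141], "twist": [0.002, -0.4, 0.001]},
  {"linear": [0.229, 0.001, -0.141], "twist": [0.002, -0.4, 0.001]},
  {"linear": [0.229, 0.001, -0.141], "twist": [0.002, -0.4, 0.001]},
  {"linear": [0.229, 0.001, -0.141], "twist": [0.002, -0.4, 0.001]},
  {"linear": [0.229, 0.001, -0.141], "twist": [0.002, -0.4, 0.001]},
  {"linear": [0.229, 0.001, -0.141], "twist": [0.002, -0.4, 0.001]},
  {"linear": [0.229, 0.001, -0.141], "twist": [0.002, -0.4, 0.001]},
  {"linear": [0.229, 0.001, -0.141], "twist": [0.002, -0.4, 0.001]},
])

```text
clock: 16.4
ee_pos: [0.5205, 0.2832, 0.2068]
tool_rot: [[0.978, 0.149, 0.143], [0.147, -0.989, 0.023], [0.145, -0.002, -0.989]]
contact_force: [0.2, -0.5, -0.1]
opening: 0.197
gripper_force: 98.3
```

```bash
cat > st.py <<'E'
from ik import *
G=np.load("G.npy");T=M(s["ee_pos"],s["tool_rot"]);print(s["clock"],s["contact_force"].round(1),s["moment"].round(2),s["qpos"].round(1))
Tr=T@np.linalg.inv(G);B=incase(0,0,0);i=np.linalg.inv(B)@Tr;print("tray in case",i[:3,3].round(4),"pitch",np.rad2deg(np.arctan2(i[0,2],i[2,2])))
E
python3 st.py
```

```text
16.4 [ 0.2 -0.5 -0.1] [ 0.05 -0.19 -0.02] [ 23.   14.1  92.8  -2.2  65.1 105.3]
tray in case [0.0069 0.0199 0.0913] pitch 31.80160919197173
```

Emit:
move_arm([
  {"linear": [0.229, 0.001, -0.141], "twist": [0.002, -0.4, 0.001]},
  {"linear": [0.229, 0.001, -0.141], "twist": [0.002, -0.4, 0.001]},
  {"linear": [0.229, 0.001, -0.141], "twist": [0.002, -0.4, 0.001]},
  {"linear": [0.229, 0.001, -0.141], "twist": [0.002, -0.4, 0.001]},
  {"linear": [0.229, 0.001, -0.141], "twist": [0.002, -0.4, 0.001]},
  {"linear": [0.229, 0.001, -0.141], "twist": [0.002, -0.4, 0.001]},
  {"linear": [0.229, 0.001, -0.141], "twist": [0.002, -0.4, 0.001]},
  {"linear": [0.229, 0.001, -0.141], "twist": [0.002, -0.4, 0.001]},
  {"linear": [0.229, 0.001, -0.141], "twist": [0.002, -0.4, 0.001]},
  {"linear": [0.229, 0.001, -0.141], "twist": [0.002, -0.4, 0.001]},
  {"linear": [0.229, 0.001, -0.141], "twist": [0.002, -0.4, 0.001]},
  {"linear": [0.229, 0.001, -0.141], "twist": [0.002, -0.4, 0.001]},
  {"linear": [0, 0, 0], "twist": [0, 0, 0]},
  {"linear": [0, 0, 0], "twist": [0, 0, 0]},
  {"linear": [0, 0, 0], "twist": [0, 0, 0]},
  {"linear": [0, 0, 0], "twist": [0, 0, 0]},
])

```text
clock: 18.0
ee_pos: [0.5754, 0.2909, 0.2373]
tool_rot: [[0.953, 0.148, -0.266], [0.143, -0.989, -0.037], [-0.269, -0.003, -0.963]]
contact_force: [3.8, 0.6, -2.0]
opening: 0.195
gripper_force: 98.3
```

```bash
python3 st.py
python3 - <<'E'
from workcell import *
import cv2,numpy as np
a=camera("scene")["image"][:,:,::-1]
for d in trace("cell_1","scene"):print("s",d["confidence"],d["rect"])
b=camera("top")["image"][:,:,::-1]
for d in trace("cell_1","top"):print("t",d["confidence"],d["rect"])
cv2.imwrite("pics/d1.png",np.hstack([cv2.resize(a[70:270,310:510],(400,400)),cv2.resize(b[50:250,70:270],(400,400))]))
E
```

```text
18.0 [ 3.8  0.6 -2. ] [ 0.13 -1.3  -0.  ] [ 19.   30.5  63.7   3.  101.1 100.6]
tray in case [0.007  0.0195 0.0917] pitch 55.696823048544985
s 0.71 [440.5, 173.8, 451.1, 190.3]
t 0.59 [130.3, 107.3, 156.7, 118.3]
```

View pics/d1.png

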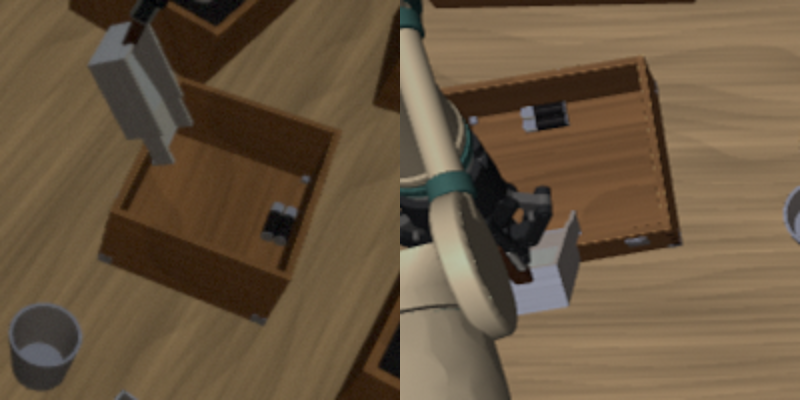

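Both cells lie on the case floor in both views, at (280,223) in the left half and (545,116) in the right half. The tray is empty, so I lift off, level it and return it to its original spot, which is known to be clear.

Run:
```python
from ik import *
G=np.load("G.npy");T=M(s["ee_pos"],s["tool_rot"])
U=T.copy();U[2,3]+=.12
for Tn,n in((U,10),(tray(.68,-.02,.25,.17)@G,24),(tray(.596,-.286,.22,.181)@G,20),(tray(.596,-.286,.03,.181)@G,16)):
    rows(s,Tn,n,T);E=np.real(expm(logm(np.linalg.inv(T)@Tn)/2));print("mid",ik(T@E),"end",ik(Tn)[0],(T@E@np.linalg.inv(G))[:3,3]);T=Tn
```

```text
n 10 lin [-0.162, -0.002, -0.578] tw [-0.0, -0.0, -0.0] target [0.5753 0.2909 0.3574]
mid (array([ 18.9,  29.6,  57.1,   3.1, 108.6]), np.float64(0.0)) end [ 18.9  29.5  49.2   3.3 116.7] [0.61826436 0.29765171 0.15172615]
n 24 lin [-0.22, 0.679, 0.09] tw [0.001, 0.465, -0.014] target [ 0.5373 -0.0452  0.296 ]
mid (array([ 4.6,  5.4, 85.9,  1.3, 76.6]), np.float64(0.0)) end [-28.3  -6.5 114.5  35.   44.2] [0.65284613 0.13938617 0.22952284]
n 20 lin [-0.298, 0.62, -0.153] tw [0.004, 0.0, -0.005] target [ 0.4536 -0.3128  0.266 ]
mid (array([-51.6,  -3.2, 114. ,  43.1,  56.3]), np.float64(0.0)) end [-67.5   4.6 108.4  44.   65.2] [ 0.63763425 -0.1528845   0.235     ]
n 16 lin [-0.383, -0.0, 0.454] tw [-0.0, 0.0, -0.0] target [ 0.4536 -0.3128  0.076 ]
mid (array([-67.5,  10.8, 116.9,  50.3,  55.1]), np.float64(0.0)) end [-67.5  19.8 123.8  61.1  46.1] [ 0.596 -0.286  0.125]
```

Emit:
move_arm([
  {"linear": [-0.162, -0.002, -0.578], "twist": [0, 0, 0]},
  {"linear": [-0.162, -0.002, -0.578], "twist": [0, 0, 0]},
  {"linear": [-0.162, -0.002, -0.578], "twist": [0, 0, 0]},
  {"linear": [-0.162, -0.002, -0.578], "twist": [0, 0, 0]},
  {"linear": [-0.162, -0.002, -0.578], "twist": [0, 0, 0]},
  {"linear": [-0.162, -0.002, -0.578], "twist": [0, 0, 0]},
  {"linear": [-0.162, -0.002, -0.578], "twist": [0, 0, 0]},
  {"linear": [-0.162, -0.002, -0.578], "twist": [0, 0, 0]},
  {"linear": [-0.162, -0.002, -0.578], "twist": [0, 0, 0]},
  {"linear": [-0.162, -0.002, -0.578], "twist": [0, 0, 0]},
  {"linear": [0, 0, 0], "twist": [0, 0, 0]},
])

```text
clock: 19.3
ee_pos: [0.5756, 0.2911, 0.3592]
tool_rot: [[0.953, 0.148, -0.266], [0.143, -0.989, -0.036], [-0.268, -0.004, -0.963]]
contact_force: [0.2, 0.1, -1.3]
opening: 0.194
gripper_force: 98.1
```

Emit:
move_arm([
  {"linear": [-0.22, 0.679, 0.09], "twist": [0.001, 0.465, -0.014]},
  {"linear": [-0.22, 0.679, 0.09], "twist": [0.001, 0.465, -0.014]},
  {"linear": [-0.22, 0.679, 0.09], "twist": [0.001, 0.465, -0.014]},
  {"linear": [-0.22, 0.679, 0.09], "twist": [0.001, 0.465, -0.014]},
  {"linear": [-0.22, 0.679, 0.09], "twist": [0.001, 0.465, -0.014]},
  {"linear": [-0.22, 0.679, 0.09], "twist": [0.001, 0.465, -0.014]},
  {"linear": [-0.22, 0.679, 0.09], "twist": [0.001, 0.465, -0.014]},
  {"linear": [-0.22, 0.679, 0.09], "twist": [0.001, 0.465, -0.014]},
  {"linear": [-0.22, 0.679, 0.09], "twist": [0.001, 0.465, -0.014]},
  {"linear": [-0.22, 0.679, 0.09], "twist": [0.001, 0.465, -0.014]},
  {"linear": [-0.22, 0.679, 0.09], "twist": [0.001, 0.465, -0.014]},
  {"linear": [-0.22, 0.679, 0.09], "twist": [0.001, 0.465, -0.014]},
  {"linear": [-0.22, 0.679, 0.09], "twist": [0.001, 0.465, -0.014]},
  {"linear": [-0.22, 0.679, 0.09], "twist": [0.001, 0.465, -0.014]},
  {"linear": [-0.22, 0.679, 0.09], "twist": [0.001, 0.465, -0.014]},
  {"linear": [-0.22, 0.679, 0.09], "twist": [0.001, 0.465, -0.014]},
  {"linear": [-0.22, 0.679, 0.09], "twist": [0.001, 0.465, -0.014]},
  {"linear": [-0.22, 0.679, 0.09], "twist": [0.001, 0.465, -0.014]},
  {"linear": [-0.22, 0.679, 0.09], "twist": [0.001, 0.465, -0.014]},
  {"linear": [-0.22, 0.679, 0.09], "twist": [0.001, 0.465, -0.014]},
])

```text
clock: 21.3
ee_pos: [0.5365, 0.01, 0.3104]
tool_rot: [[0.848, 0.172, 0.502], [0.147, -0.985, 0.09], [0.51, -0.002, -0.86]]
contact_force: [-0.4, -0.4, -1.9]
opening: 0.195
gripper_force: 98.0
```

Run:
```python
from ik import *
G=np.load("G.npy");T=M(s["ee_pos"],s["tool_rot"]);print(s["clock"],s["qpos"].round(1))
for Tn,n in((tray(.65,-.10,.25,.175)@G,8),(tray(.596,-.286,.22,.181)@G,14)):
    rows(s,Tn,n,T);T=Tn
```

```text
21.3 [-15.   -4.9 106.   16.   51.8  58.3]
n 8 lin [-0.32, 0.804, -0.114] tw [0.003, 0.237, -0.012] target [ 0.5074 -0.1259  0.296 ]
n 14 lin [-0.307, 0.621, -0.118] tw [0.003, 0.0, -0.004] target [ 0.4536 -0.3128  0.266 ]
```

Emit:
move_arm([
  {"linear": [-0.32, 0.804, -0.114], "twist": [0.003, 0.237, -0.012]},
  {"linear": [-0.32, 0.804, -0.114], "twist": [0.003, 0.237, -0.012]},
  {"linear": [-0.32, 0.804, -0.114], "twist": [0.003, 0.237, -0.012]},
  {"linear": [-0.32, 0.804, -0.114], "twist": [0.003, 0.237, -0.012]},
  {"linear": [-0.32, 0.804, -0.114], "twist": [0.003, 0.237, -0.012]},
  {"linear": [-0.32, 0.804, -0.114], "twist": [0.003, 0.237, -0.012]},
  {"linear": [-0.32, 0.804, -0.114], "twist": [0.003, 0.237, -0.012]},
  {"linear": [-0.32, 0.804, -0.114], "twist": [0.003, 0.237, -0.012]},
  {"linear": [0, 0, 0], "twist": [0, 0, 0]},
])

```text
clock: 22.2
ee_pos: [0.5076, -0.1273, 0.2956]
tool_rot: [[0.753, 0.176, 0.633], [0.135, -0.984, 0.113], [0.644, 0.0, -0.765]]
contact_force: [-0.0, -1.1, -2.5]
opening: 0.192
gripper_force: 98.2
```

Emit:
move_arm([
  {"linear": [-0.307, 0.621, -0.118], "twist": [0.003, 0, -0.004]},
  {"linear": [-0.307, 0.621, -0.118], "twist": [0.003, 0, -0.004]},
  {"linear": [-0.307, 0.621, -0.118], "twist": [0.003, 0, -0.004]},
  {"linear": [-0.307, 0.621, -0.118], "twist": [0.003, 0, -0.004]},
  {"linear": [-0.307, 0.621, -0.118], "twist": [0.003, 0, -0.004]},
  {"linear": [-0.307, 0.621, -0.118], "twist": [0.003, 0, -0.004]},
  {"linear": [-0.307, 0.621, -0.118], "twist": [0.003, 0, -0.004]},
  {"linear": [-0.307, 0.621, -0.118], "twist": [0.003, 0, -0.004]},
  {"linear": [-0.307, 0.621, -0.118], "twist": [0.003, 0, -0.004]},
  {"linear": [-0.307, 0.621, -0.118], "twist": [0.003, 0, -0.004]},
  {"linear": [-0.307, 0.621, -0.118], "twist": [0.003, 0, -0.004]},
  {"linear": [-0.307, 0.621, -0.118], "twist": [0.003, 0, -0.004]},
  {"linear": [-0.307, 0.621, -0.118], "twist": [0.003, 0, -0.004]},
  {"linear": [-0.307, 0.621, -0.118], "twist": [0.003, 0, -0.004]},
  {"linear": [0, 0, 0], "twist": [0, 0, 0]},
  {"linear": [0, 0, 0], "twist": [0, 0, 0]},
])

```text
clock: 23.8
ee_pos: [0.455, -0.3127, 0.2671]
tool_rot: [[0.75, 0.185, 0.635], [0.142, -0.983, 0.119], [0.646, 0.001, -0.763]]
contact_force: [0.2, 0.5, -1.4]
opening: 0.196
gripper_force: 98.4
```

Run:
```python
from ik import *
from workcell import *
G=np.load("G.npy");print(s["clock"],s["qpos"].round(1),s["ee_pos"],s["contact_force"])
rows(s,tray(.596,-.286,.03,.181)@G,16)
camera("wrist");print(trace("tray","wrist")[0]["rect"])
for c in("scene","top"):
    camera(c);print([(d["confidence"],d["rect"]) for d in trace("cell_1",c)])
```

```text
23.8 [-67.4   4.6 108.3  44.1  65.1  -6.7] [ 0.45499967 -0.31269979  0.26707142] [ 0.19627969  0.50857738 -1.37635799]
n 16 lin [-0.389, -0.001, 0.453] tw [0.0, -0.002, -0.001] target [ 0.4536 -0.3128  0.076 ]
[222.9, 69.2, 324.4, 342.0]
[(0.69, [437.8, 174.3, 449.7, 191.6]), (0.6, [448.6, 176.6, 456.8, 192.1])]
[(0.66, [131.6, 104.8, 153.4, 117.0])]
```

Emit:
move_arm([
  {"linear": [-0.389, 0, 0.453], "twist": [0, 0, 0]},
  {"linear": [-0.389, 0, 0.453], "twist": [0, 0, 0]},
  {"linear": [-0.389, 0, 0.453], "twist": [0, 0, 0]},
  {"linear": [-0.389, 0, 0.453], "twist": [0, 0, 0]},
  {"linear": [-0.389, 0, 0.453], "twist": [0, 0, 0]},
  {"linear": [-0.389, 0, 0.453], "twist": [0, 0, 0]},
  {"linear": [-0.389, 0, 0.453], "twist": [0, 0, 0]},
  {"linear": [-0.389, 0, 0.453], "twist": [0, 0, 0]},
  {"linear": [-0.389, 0, 0.453], "twist": [0, 0, 0]},
  {"linear": [-0.389, 0, 0.453], "twist": [0, 0, 0]},
  {"linear": [-0.389, 0, 0.453], "twist": [0, 0, 0]},
  {"linear": [-0.389, 0, 0.453], "twist": [0, 0, 0]},
  {"linear": [-0.389, 0, 0.453], "twist": [0, 0, 0]},
  {"linear": [-0.389, 0, 0.453], "twist": [0, 0, 0]},
  {"linear": [-0.389, 0, 0.453], "twist": [0, 0, 0]},
  {"linear": [-0.389, 0, 0.453], "twist": [0, 0, 0]},
  {"linear": [0, 0, 0], "twist": [0, 0, 0]},
])

```text
clock: 25.8
ee_pos: [0.4533, -0.3129, 0.0743]
tool_rot: [[0.752, 0.184, 0.633], [0.14, -0.983, 0.119], [0.645, -0.001, -0.765]]
contact_force: [-0.2, 0.4, -1.7]
opening: 0.197
gripper_force: 98.2
```

Emit:
move_arm([
  {"linear": [-0.064, 0, 0.077], "twist": [0, 0, 0]},
  {"linear": [-0.064, 0, 0.077], "twist": [0, 0, 0]},
  {"linear": [-0.064, 0, 0.077], "twist": [0, 0, 0]},
  {"linear": [-0.064, 0, 0.077], "twist": [0, 0, 0]},
  {"linear": [-0.032, 0, 0.038], "twist": [0, 0, 0]},
  {"linear": [-0.032, 0, 0.038], "twist": [0, 0, 0]},
  {"linear": [-0.016, 0, 0.02], "twist": [0, 0, 0]},
  {"linear": [0, 0, 0], "twist": [0, 0, 0]},
  {"linear": [0, 0, 0], "twist": [0, 0, 0]},
])

```text
clock: 26.7
ee_pos: [0.4539, -0.3132, 0.0657]
tool_rot: [[0.75, 0.185, 0.635], [0.143, -0.983, 0.118], [0.646, 0.002, -0.763]]
contact_force: [0.2, -0.6, -2.7]
opening: 0.199
gripper_force: 98.2
```

Emit:
move_arm([
  {"linear": [-0.016, 0, 0.02], "twist": [0, 0, 0]},
  {"linear": [-0.016, 0, 0.02], "twist": [0, 0, 0]},
  {"linear": [-0.016, 0, 0.02], "twist": [0, 0, 0]},
  {"linear": [-0.016, 0, 0.02], "twist": [0, 0, 0]},
  {"linear": [0, 0, 0], "twist": [0, 0, 0]},
  {"linear": [0, 0, 0], "twist": [0, 0, 0]},
])

```text
clock: 27.3
ee_pos: [0.4542, -0.3132, 0.0641]
tool_rot: [[0.75, 0.185, 0.636], [0.143, -0.983, 0.118], [0.646, 0.002, -0.763]]
contact_force: [-1.3, 1.1, 2.0]
opening: 0.194
gripper_force: 98.9
```

Tray is on the bench. I open the jaws and retreat along the tool axis.

Emit:
move_arm([
  {"linear": [0, 0, 0], "twist": [0, 0, 0]},
  {"linear": [0, 0, 0], "twist": [0, 0, 0]},
  {"linear": [0, 0, 0], "twist": [0, 0, 0]},
  {"linear": [0, 0, 0], "twist": [0, 0, 0]},
  {"linear": [0, 0, 0], "twist": [0, 0, 0]},
  {"linear": [0, 0, 0], "twist": [0, 0, 0]},
  {"linear": [0, 0, 0], "twist": [0, 0, 0]},
  {"linear": [0, 0, 0], "twist": [0, 0, 0]},
], jaw=0.2)

```text
clock: 28.1
ee_pos: [0.454, -0.3132, 0.0637]
tool_rot: [[0.75, 0.185, 0.635], [0.143, -0.983, 0.118], [0.646, 0.002, -0.763]]
contact_force: [-0.2, 0.1, -0.4]
opening: 0.602
gripper_force: 0.0
```

Emit:
move_arm([
  {"linear": [0, 0, -0.3], "twist": [0, 0, 0]},
  {"linear": [0, 0, -0.5], "twist": [0, 0, 0]},
  {"linear": [0, 0, -0.5], "twist": [0, 0, 0]},
  {"linear": [0, 0, -0.5], "twist": [0, 0, 0]},
  {"linear": [0, 0, -0.5], "twist": [0, 0, 0]},
  {"linear": [0, 0, -0.5], "twist": [0, 0, 0]},
  {"linear": [0, 0, -0.5], "twist": [0, 0, 0]},
  {"linear": [0, 0, -0.5], "twist": [0, 0, 0]},
  {"linear": [0, 0, -0.5], "twist": [0, 0, 0]},
  {"linear": [0, 0, -0.5], "twist": [0, 0, 0]},
  {"linear": [0, 0, -0.5], "twist": [0, 0, 0]},
  {"linear": [0, 0, 0], "twist": [0, 0, 0]},
  {"linear": [0, 0, 0], "twist": [0, 0, 0]},
  {"linear": [0, 0, 0], "twist": [0, 0, 0]},
])

```text
clock: 29.5
ee_pos: [0.3867, -0.3255, 0.1444]
tool_rot: [[0.75, 0.185, 0.635], [0.142, -0.983, 0.119], [0.646, 0.001, -0.763]]
contact_force: [0.3, -0.3, 0.0]
opening: 0.595
gripper_force: 0.0
```

Run:
```python
from ik import *
from workcell import *
print(s["clock"],s["ee_pos"],s["contact_force"],s["joint_velocities"].round(2))
w=camera("wrist")["image"];b=camera("scene")["image"]
print([(d["confidence"],d["rect"]) for d in trace("cell_1","scene")],trace("tray","scene")[0]["rect"])
cv2.imwrite("pics/end.png",np.hstack([cv2.resize(w,(400,300)),cv2.resize(b,(400,300))])[:,:,::-1])
```

```text
29.5 [ 0.38665901 -0.32545867  0.14435383] [ 0.27675491 -0.25601218  0.02434402] [ 0.24  0.19  0.12  0.03 -0.1   0.02]
[(0.7, [447.7, 176.7, 458.3, 193.7])] [116.4, 298.2, 235.3, 382.9]
```

View pics/end.png

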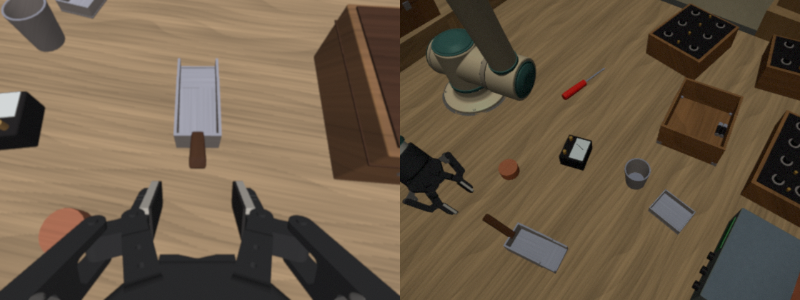

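The tray stands empty and upright on the bench, the gripper is clear of it, and the cells are in the case at about (722,128) in the right half. Handing in.

```bash
python3 -c "
from workcell import *
print(close_job())"
```

```text
the job is handed in; nothing more can be done
None
```

I handed in the job at about 29.6 s of the 72 s limit: the tray was hooked on the near rim and tipped to about 56°, both cells are in the case, and the empty tray stands upright and released at its original spot; no verdict was returned.

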